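# Show the middle forming ring to the inspection camera

## Robot

A 7-joint arm with a two-finger parallel gripper is mounted at the origin on a cart in front of the work surface, level with it; the furniture and walls round the work are solid. World frame = base frame: x ahead of the robot, y to its left, z up, the work surface at z = 0. Lengths are in m, angles in rad, forces in N, time in s.
With the tool pointing down it reaches from about 0.425 to 0.925 m from the base axis. Payload 6.8 kg.
Tool frame: the origin (TCP) lies at the very end of the fingers, on their centre line; the grasp point (between the pads) lies 19 mm behind it; y points along the fingers, x is the direction in which the jaws open and shut, and the axes are right-handed (so a half turn about y gives the same grasp; the last joint's range is limited). The gripper opens to 85 mm and grips with 20 to 120 N. Pads are 22 mm wide; open, the fingers measure 114 mm over their backs; the gripper's body (76 mm by 85 mm) begins 54 mm behind the grasp point. The pads swing forward as they close: fully open they stand 13 mm farther back than shut.
Start: joints at [-1.422, 0.477, 0.022, 1.555, -0.011, 1.109, -0.083], TCP at [0.171, 0.653, 0.231] pointing down, gripper open.
Joint ranges: [-2.96, 2.96], [-0.34, 2.1], [-1.41, 1.46], [0.24, 2.44], [-1.37, 4.51], [0.17, 1.92], [-2.96, 2.96]. Speed limits (rad/s): [2.39, 2.39, 3.14, 3.14, 3.14, 3.14, 3.14].

## Interface

Orientations are given as a rotation vector (axis times angle).
In Python, from bench import r, imaging gives the robot as it stands.
- The arm moves only by the shell command python3 -m jog 'ROWS' [FORCE]. ROWS is text: rows parted by semicolons, each of 7 numbers parted by spaces: the turn, a rotation vector about the tool's x, y, z in degrees, then the shift along the tool's x, y, z in mm, then the opening, from 0 (shut) to 1 (fully open). A call has exactly 5 rows; each row shifts and turns the commanded pose from where the row before left it, along the tool's axes as they then stand; what a row does not reach is not made up. A row lasts 1/12 s, in which the tool goes at most 41.7 mm and 7.16 degrees, less where a joint would pass 70% of its speed; a pose out of reach is approached as far as the arm can. A call with a gripper value outside its range is refused whole. The fingers move at their own pace and stop on an object; FORCE is the grip in N (left out, the last holds). Time passes only in rows, so rows that do not move let the fingers close, or fill a call up. It gives the time, the measured TCP pose, the force and the opening at its end, in the units of the state.
- r.get_obs(): the state, without advancing time (a new reading comes with each control period).
- imaging.grab_frame(name): name is "side" or "top"; returns a dict with "color" (420x560x3 uint8, red, green, blue), "z_map" (420x560 float32, m along the optical axis (not along the pixel's ray), 0 where there is no reading), "fx", "fy", "cx", "cy" (pixels), "k1" (the pictures are not rectified: a ray, as slopes to the right and down, at radius r is drawn at 1 + k1 r^2 times it, then the intrinsics apply), "world_to_cam" (4x4, takes a point from world to camera coordinates). Camera axes: x right, y up, looking along -z (the intrinsics and any distortion apply to the point x, -y, -z); pixel columns grow to the right and rows downward; lengths in m; the calibration is good to about 2 mm. A picture is of the moment at which its call begins.
- r.hand_in(): hands the job in, once; it reports no verdict.
The state is a dict: "clock": time; "joints": joint angles; "qvel": joint speeds; "tau": joint torques, N m; "tcp_pos": TCP position; "orientation": TCP orientation; "contact_force": force on the tool from outside, world axes, zero at the start; "moment": the same for the moment, N m; "grip_width": finger opening in m.
Only numpy, scipy, OpenCV 4.12 (cv2) and the standard library are available. Lean on these libraries where they do the work, as an engineer would, in place of code of your own. Each camera call takes 0.05 s, during which the arm holds its last target.

## Task

Take the middle-sized of the three steel forming rings out of the tray and hold it up in the air to the small inspection camera on the worktop: the ring's centre on the camera's line of sight, 11 cm from the lens, and turned square to it so that the camera looks straight through the ring. Do not touch the camera, and leave the other two rings standing where they are in the tray. Finish while still gripping the ring there, held still for the picture; do not put it down or let go.

Things in the scene. Friction and masses are not known exactly. Their poses are not given: they have to be found in the camera images.
- ring_middle: the ring to show: a plain steel forming ring (a short open tube), outer diameter 51 mm, 36 mm high, wall about 2 mm, 50 g, standing on end in the tray; the middle-sized of three alike rings, which may stand in any of the tray's three places. Origin at the centre of its underside, z up along its axis.
- ring_middle_mid (a point): the centre of that ring, on its axis, half-way up (18 mm above its underside); z along the ring's axis.
- ring_large_mid (a point): centre of the largest forming ring (outer diameter 64 mm, 36 mm high), half-way up, z along its axis; stays in the tray.
- ring_small_mid (a point): centre of the smallest forming ring (outer diameter 41 mm, 36 mm high), half-way up, z along its axis; stays in the tray.
- tray: low rectangular steel tray, fixed, 220 mm (its x) by 280 mm (its y), floor 3 mm thick, upright lips 4 mm thick whose tops are 14 mm above the worktop. Origin at the centre of its underside. The three rings stand near x, y = (-45, -60), (-45, +60) and (+50, 0) mm in the tray's frame, within about 10 mm, in any order.
- camera: inspection camera: round grey foot 96 mm across and 14 mm high with an upright aluminium fork (70 mm wide, top 87 mm above the worktop), fixed to the worktop, and the black tilting head in it. Origin at the centre of the foot's underside, z up; its -x side faces roughly to the robot.
- camera_lens (a point): centre of the lens glass at the upper end of the black cylindrical head (56 mm across, 68 mm long, white ring light round the lens), which looks up and leans towards the robot. z axis = line of sight, out of the lens; y axis = the level tilting axis of the head. The lens lies 39 mm from the tilting axis, which is 75 mm above the worktop over the centre of the foot.
- focus_point (a point): the point in the air 110 mm in front of the lens on the line of sight (roughly 200 mm above the worktop), where the ring's centre belongs; same axes as camera_lens (z = line of sight).
- camera_head (a joint): tilt of the camera's line of sight from straight up, in rad, leaning to the camera's own -x side; between 0.25 and 0.65, stiff, not to be changed.
Mind the look-alikes: they are no part of the job. What is shaped like the camera but orange or yellow is not meant.

How it is judged:
By the outcome, as a careful person would: the job done as asked, in the order asked, and still so for the second after the job is handed in, while the arm keeps its last pose, push and grip.
It also fails if it takes over 35 s, if anything falls off the work surface, if the arm or the gripper's body presses on something with over 40 N, if the wrist force passes 120 N, or if a joint passes its speed limit or range.

## Working session

There is one attempt and no reset: what is moved stays moved. The work goes in short steps, Python scripts to look and compute and a shell command to move; the robot and the scene stay as the last step left them, time stands still between calls to the robot, and variables do not carry over. Pictures are saved under pics/ and viewed, and the job is handed in when it is done.

```bash
ls; mkdir -p pics; python3 - <<'E'
from bench import r, imaging
import cv2,numpy as np
o=r.get_obs();print(o)
for n in("side","top"):
    f=imaging.grab_frame(n);np.savez("f_%s.npz"%n,**f)
    cv2.imwrite("pics/%s0.png"%n,f["color"][:,:,::-1]);print(n,f["fx"],f["fy"],f["cx"],f["cy"],f["k1"],f["world_to_cam"])
E
```

```text
pics
{'clock': 0.0, 'joints': array([-1.42205471,  0.47780616,  0.02231571,  1.55642411, -0.0115051 ,
        1.10928311, -0.0831057 ]), 'qvel': array([-3.82603287e-04, -5.63789039e-04, -5.44729345e-05, -1.30049702e-03,
       -1.16272393e-03,  7.12248481e-04, -1.32692872e-04]), 'tau': array([-4.51915248e-04, -5.96455657e+01,  1.60789534e+00, -2.81191313e+01,
        1.24386919e-02,  9.64267325e-03, -3.52686435e-06]), 'tcp_pos': array([0.17131931, 0.65230373, 0.23033272]), 'orientation': array([-1.3210201 , -1.01702079,  1.01926287]), 'contact_force': array([ 0.35212756, -0.23508479, -0.12476114]), 'moment': array([0.01611781, 0.01438695, 0.02136432]), 'grip_width': 0.0856293599156879}
side 434.95639583909843 434.95639583909843 279.10811547160625 214.8660571511622 0.010700584740066518 [[-0.99007244 -0.13974511 -0.01509523  0.44803689]
 [ 0.07077588 -0.58843928  0.80543776 -0.34986093]
 [-0.12143862  0.79637335  0.5924881  -1.02450402]
 [ 0.          0.          0.          1.        ]]
top 425.9848069722332 425.9848069722332 276.5235673429859 215.9583727530362 -0.0671637911579846 [[-0.02566245 -0.99938193 -0.0240248  -0.29451194]
 [ 0.98770347 -0.02905542  0.15361522 -0.51406868]
 [-0.15421833 -0.01978723  0.98783864 -1.04886865]
 [ 0.          0.          0.          1.        ]]
```

View pics/side0.png

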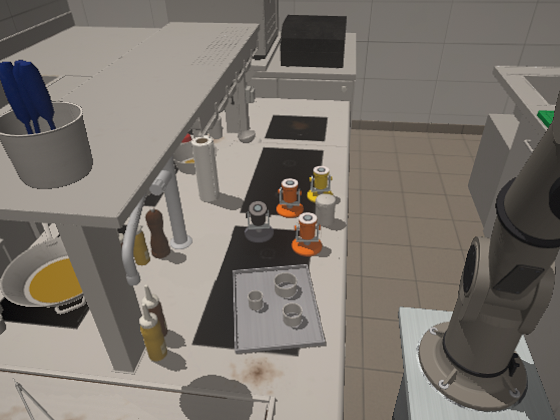

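View pics/top0.png

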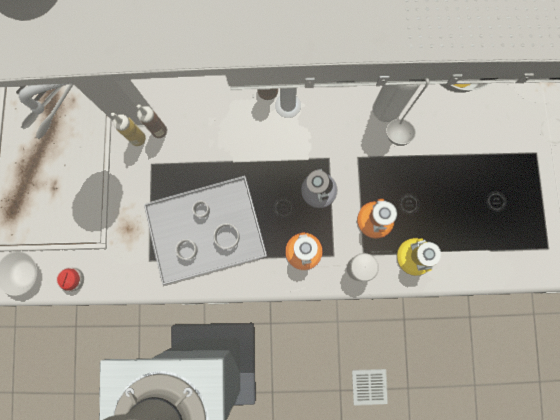

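Top view: the three rings are at (201,211), (227,237) and (187,250). The camera-shaped things are grey at (318,188), orange at (378,218) and (304,250), and yellow at (418,256). The grey one matches the description. The ring at (187,250) looks middle-sized, which I'll check by measurement and crops.

```bash
cat > h.py <<'E'
import numpy as np,cv2
from scipy.optimize import least_squares
def load(n): return dict(np.load(n if n.endswith('npz') else "f_%s.npz"%n))
def K(f): return np.array([[f["fx"],0,f["cx"]],[0,f["fy"],f["cy"]],[0,0,1.]])
def D(f): return np.array([float(f["k1"]),0,0,0,0])
def cloud(f):
    h,w=f["z_map"].shape
    u,v=np.meshgrid(np.arange(w),np.arange(h))
    p=cv2.undistortPoints(np.stack([u,v],-1).reshape(-1,1,2).astype(float),K(f),D(f)).reshape(h,w,2)
    z=f["z_map"].astype(float)
    c=np.stack([p[...,0]*z,-p[...,1]*z,-z],-1)
    T=f["world_to_cam"];R=T[:3,:3]
    P=(c-T[:3,3])@R
    P[z==0]=np.nan
    return P
def proj(f,P):
    T=f["world_to_cam"];c=np.atleast_2d(P)@T[:3,:3].T+T[:3,3]
    q=c*[1,-1,-1]
    return cv2.projectPoints(q.reshape(-1,1,3),np.zeros(3),np.zeros(3),K(f),D(f))[0].reshape(-1,2)
E
python3 - <<'E'
from h import *
for n,(a,b,c,d) in dict(top=(130,160,350,290),side=(220,160,350,360)).items():
    f=load(n);im=f["color"][b:d,a:c,::-1]
    s=min(800/(c-a),600/(d-b));cv2.imwrite("pics/%s_crop.png"%n,cv2.resize(im,None,fx=s,fy=s,interpolation=cv2.INTER_CUBIC));print(s)
f=load("top");P=cloud(f)
for u,v in[(201,205),(227,225),(187,240),(160,260),(227,237),(318,181),(318,188),(130,230),(250,175)]:print(u,v,P[v,u].round(4))
f=load("side");P=cloud(f)
for u,v in[(258,208),(257,221),(240,230),(285,278),(292,309),(255,300),(275,320)]:print(u,v,P[v,u].round(4))
E
```

```text
3.6363636363636362
3.0
201 205 [ 0.5465 -0.108   0.0018]
227 225 [ 0.4903 -0.1776  0.0059]
187 240 [ 0.4522 -0.0753  0.02  ]
160 260 [4.034e-01 4.000e-04 1.500e-03]
227 237 [ 0.4588 -0.1773  0.0056]
318 181 [ 0.576  -0.4116  0.1109]
318 188 [ 0.56   -0.4114  0.1053]
130 230 [0.4846 0.0821 0.0033]
250 175 [ 6.244e-01 -2.396e-01  4.000e-04]
258 208 [ 0.5746 -0.4074  0.1127]
257 221 [ 0.5797 -0.4058  0.0628]
240 230 [ 0.6441 -0.429   0.002 ]
285 278 [ 0.4648 -0.2088  0.0182]
292 309 [ 0.4319 -0.0986  0.0167]
255 300 [ 0.5369 -0.1275  0.0055]
275 320 [ 0.4726 -0.0661  0.0052]
```

View pics/top_crop.png

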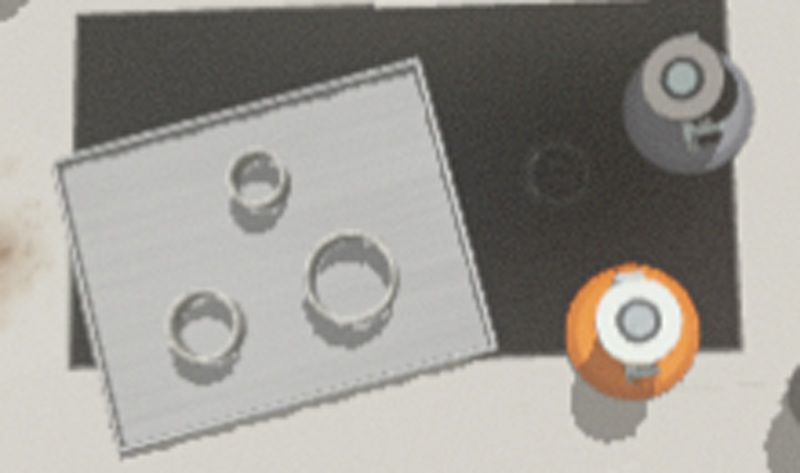

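View pics/side_crop.png

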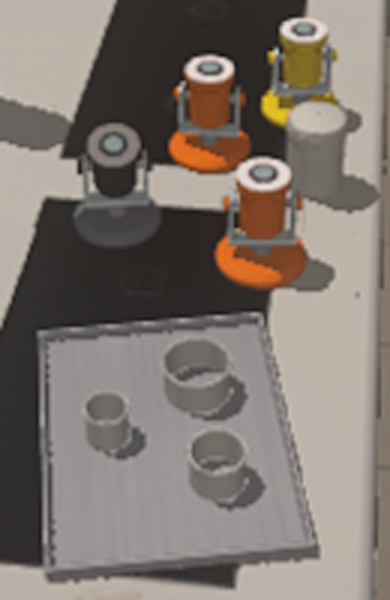

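```bash
python3 - <<'E'
from h import *
F={n:load(n) for n in("top","side")};C={n:cloud(F[n]) for n in F}
for n in F:
    P=C[n].reshape(-1,3);
    # table plane check near tray/camera
    m=(np.abs(P[:,2])<.012)&(P[:,0]>.35)&(P[:,0]<.7)&(P[:,1]>-.5)&(P[:,1]<.1)
    Q=P[m];A=np.c_[Q[:,:2]-[.5,-.2],np.ones(len(Q))];co=np.linalg.lstsq(A,Q[:,2],rcond=None)[0]
    print(n,"plane all",co.round(4),np.std(Q[:,2]-A@co).round(4))
    m2=m&(P[:,1]<-.25)&(P[:,1]>-.35);print(" table only med z",np.median(P[m2,2]).round(4),P[m2,2].std().round(4))
    tr=m&(P[:,0]>.4)&(P[:,0]<.55)&(P[:,1]>-.2)&(P[:,1]<-.05);print(" tray floor",np.median(P[tr,2]).round(4))
    for nm,c,R in(("small",(.54,-.115),.0205),("large",(.47,-.18),.032),("mid",(.44,-.085),.0255)):
        m=(P[:,2]>.014)&(P[:,2]<.045)&(np.hypot(P[:,0]-c[0],P[:,1]-c[1])<.05);Q=P[m]
        def res(x):
            d=np.hypot(Q[:,0]-x[0],Q[:,1]-x[1])
            return np.minimum(np.abs(d-R),np.abs(d-R+.002))
        s=least_squares(res,c,loss="soft_l1",f_scale=.002)
        # free radius
        s2=least_squares(lambda x:np.hypot(Q[:,0]-x[0],Q[:,1]-x[1])-x[2],[*c,R],loss="soft_l1",f_scale=.002)
        print(n,nm,len(Q),s.x.round(4),s2.x.round(4),"zmax",np.percentile(Q[:,2],98).round(4),"rms",np.sqrt((res(s.x)**2).mean()).round(4))
for n,(a,b,c,d) in dict(top=(290,155,350,215),side=(232,185,292,245)).items():
    im=F[n]["color"][b:d,a:c,::-1];cv2.imwrite("pics/%s_cam.png"%n,cv2.resize(im,(600,600),interpolation=cv2.INTER_CUBIC))
for n,(a,b,c,d) in dict(top=(165,190,255,280),side=(230,260,330,360)).items():
    im=F[n]["color"][b:d,a:c,::-1];cv2.imwrite("pics/%s_rings.png"%n,cv2.resize(im,(600,600),interpolation=cv2.INTER_CUBIC))
E
```

```text
top plane all [-0.005   0.0004  0.0008] 0.0029
 table only med z 0.0001 0.0026
 tray floor 0.0023
top small 109 [ 0.5331 -0.1123] [ 0.5327 -0.1121  0.0192] zmax 0.0421 rms 0.0066
top large 129 [ 0.46   -0.1784] [ 0.4602 -0.1787  0.0305] zmax 0.0417 rms 0.0005
top mid 131 [ 0.4291 -0.0746] [ 0.4288 -0.0743  0.0241] zmax 0.0416 rms 0.0005
side plane all [-0.0047 -0.0046  0.0026] 0.0027
 table only med z 0.0021 0.0025
 tray floor 0.0043
side small 200 [ 0.5329 -0.1134] [ 0.5326 -0.1134  0.0188] zmax 0.0421 rms 0.0055
side large 309 [ 0.4598 -0.1798] [ 0.4597 -0.1798  0.0304] zmax 0.0418 rms 0.001
side mid 274 [ 0.4287 -0.0761] [ 0.4286 -0.0762  0.0238] zmax 0.0416 rms 0.0009
```

View pics/top_cam.png

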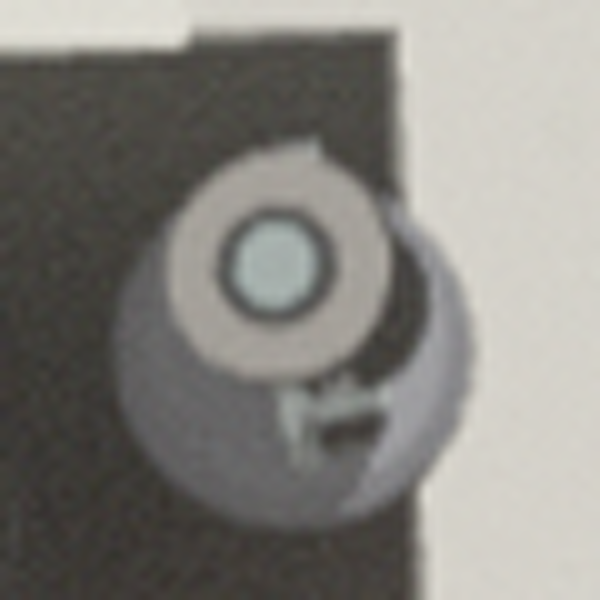

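View pics/side_cam.png

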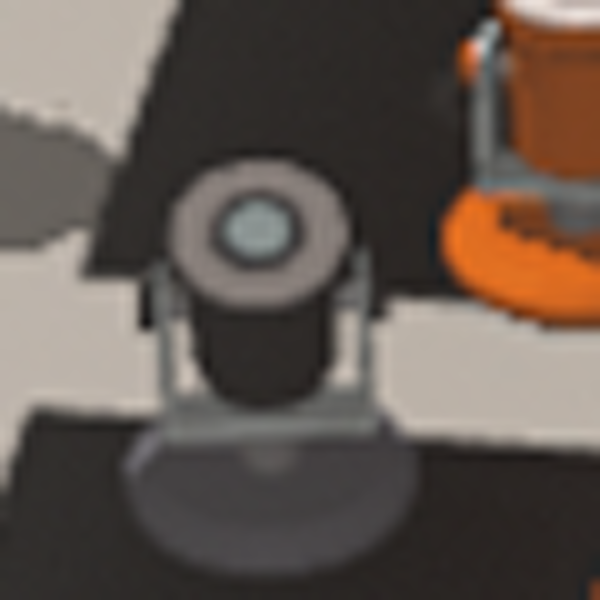

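View pics/top_rings.png

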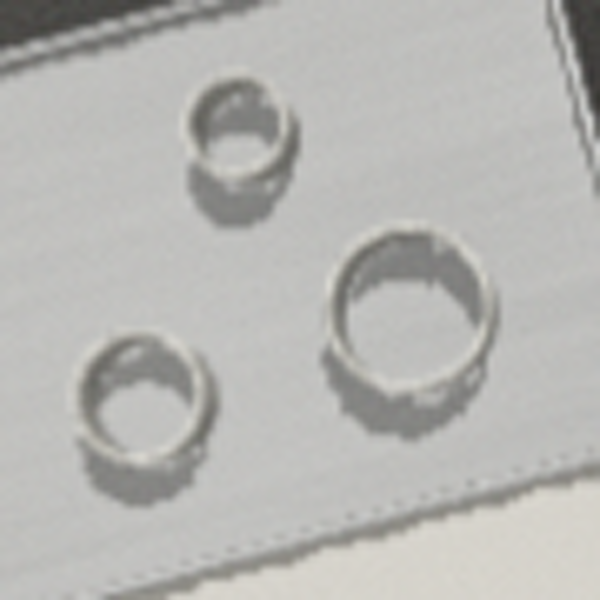

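```bash
cat > camfit.py <<'E'
from h import *
def axes(yaw,t):
    # camera -x horizontally = -[cos,sin]
    ex=np.array([np.cos(yaw),np.sin(yaw),0]);ey=np.array([-np.sin(yaw),np.cos(yaw),0])
    z=np.array([0,0,np.cos(t)])-ex*np.sin(t)
    return np.cross(ey,z),ey,z
def dist(P,x):
    c=np.array([x[0],x[1],0]);X,Y,Z=axes(x[2],x[3])
    # foot sdf
    d=np.stack([np.hypot(P[:,0]-x[0],P[:,1]-x[1])-.048,np.abs(P[:,2]-.007)-.007],1)
    sf=np.minimum(d.max(1),0)+np.linalg.norm(np.maximum(d,0),axis=1)
    q=P-c-[0,0,.075];a=q@Z;rr=np.linalg.norm(q-a[:,None]*Z,axis=1)
    d=np.stack([rr-.028,np.abs(a-.005)-.034],1)
    sh=np.minimum(d.max(1),0)+np.linalg.norm(np.maximum(d,0),axis=1)
    return np.where(np.abs(sf)<np.abs(sh),sf,sh)
def fit(Ps,x0,nb=1):
    # per-view common z/xy offsets not separated; robust
    f=lambda x:np.concatenate([dist(P,x) for P in Ps])
    return least_squares(f,x0,loss="cauchy",f_scale=.0015)
def pts(f,c0=(.57,-.41)):
    P=cloud(f).reshape(-1,3)
    return P[(np.hypot(P[:,0]-c0[0],P[:,1]-c0[1])<.07)&(P[:,2]>.007)&(P[:,2]<.13)]
E
python3 - <<'E'
from camfit import *
F={n:load(n) for n in("top","side")};Q={n:pts(F[n]) for n in F}
for nm,S in(("top",["top"]),("side",["side"]),("both",["top","side"])):
    best=min((fit([Q[n] for n in S],[.565,-.41,y,.45]) for y in np.arange(-3,3.1,.5)),key=lambda s:s.cost)
    x=best.x;X,Y,Z=axes(x[2],x[3]);L=np.array([x[0],x[1],.075])+.039*Z
    print(nm,x.round(4),best.cost,"lens",L.round(4),"Z",Z.round(4),"focus",(L+.11*Z).round(4))
    np.save("cam_%s.npy"%nm,x)
# face plane fit, per view
x=np.load("cam_both.npy");X,Y,Z=axes(x[2],x[3]);L=np.array([x[0],x[1],.075])+.039*Z
for n in Q:
    q=Q[n]-L;a=q@Z;rr=np.linalg.norm(q-a[:,None]*Z,axis=1)
    m=(rr<.026)&(rr>.012)&(abs(a)<.005);p=Q[n][m]
    u,s,vt=np.linalg.svd(p-p.mean(0));nn=vt[2]*np.sign(vt[2][2]);print(n,m.sum(),"normal",nn.round(3),"mean off",a[m].mean().round(4),"angle",np.degrees(np.arccos(nn@Z)).round(1))
t=np.linspace(0,2*np.pi,60)
for n,(a,b,c,d) in dict(top=(290,155,350,215),side=(232,185,292,245)).items():
    im=cv2.resize(F[n]["color"][b:d,a:c,::-1],(600,600),interpolation=cv2.INTER_CUBIC)
    def dr(W,col):
        p=proj(F[n],W);cv2.polylines(im,[np.int32(((p-[a,b])+.5)*10)],False,col,1)
    ring=lambda C,u,v,r_:C+r_*(np.cos(t)[:,None]*u+np.sin(t)[:,None]*v)
    ex,ey=np.eye(3)[:2]
    c0=np.array([x[0],x[1],0])
    dr(ring(c0,ex,ey,.048),(0,255,0));dr(ring(c0+[0,0,.014],ex,ey,.048),(0,255,0))
    dr(ring(L,X,Y,.028),(0,0,255));dr(ring(L-.068*Z,X,Y,.028),(0,0,255))
    for s in(-1,1):
        e=c0+s*.035*Y;dr(np.array([e+[0,0,.014],e+[0,0,.087]]),(255,0,255))
    cv2.imwrite("pics/%s_fit.png"%n,im)
E
python3 -c "
import cv2,numpy as np
cv2.imwrite('pics/fit2.png',cv2.resize(np.hstack([cv2.imread('pics/%s_fit.png'%n) for n in('top','side')]),(800,400)))"
```

```text
top [ 0.5832 -0.4224 -1.2613  0.3374] 0.0012577901424609213 lens [ 0.5793 -0.4101  0.1118] Z [-0.1008  0.3153  0.9436] focus [ 0.5682 -0.3754  0.2156]
side [ 0.5791 -0.4268 -1.3472  0.3855] 0.0013350741395964723 lens [ 0.5758 -0.4125  0.1111] Z [-0.0834  0.3667  0.9266] focus [ 0.5667 -0.3722  0.2131]
both [ 0.5816 -0.425  -1.3533  0.3569] 0.0026740671665349764 lens [ 0.5787 -0.4117  0.1115] Z [-0.0754  0.3412  0.937 ] focus [ 0.5704 -0.3742  0.2146]
top 258 normal [-0.045  0.311  0.95 ] mean off -0.0007 angle 2.6
side 126 normal [-0.061  0.321  0.945] mean off 0.0003 angle 1.5
```

View pics/fit2.png

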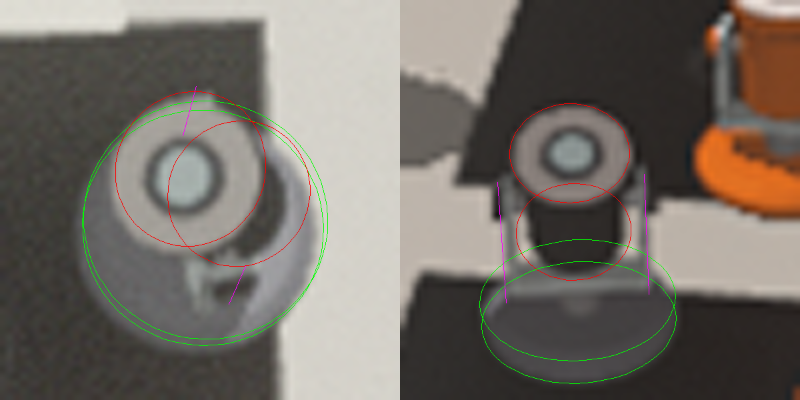

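```bash
python3 - <<'E'
from camfit import *
for n,(a,b,c,d) in dict(top=(290,155,350,215),side=(232,185,292,245)).items():
    f=load(n);P=cloud(f)[b:d,a:c]
    z=P[...,2];im=f["color"][b:d,a:c,::-1]
    zz=np.uint8(np.clip(np.nan_to_num(z)/.13,0,1)*255)
    cm=cv2.applyColorMap(zz,cv2.COLORMAP_JET)
    o=np.hstack([cv2.resize(im,(400,400),interpolation=cv2.INTER_NEAREST),cv2.resize(cm,(400,400),interpolation=cv2.INTER_NEAREST)])
    for k in range(0,800,67): o[:,k]=0
    for k in range(0,400,67): o[k]=0
    cv2.imwrite("pics/%s_dz.png"%n,o)
    m=np.uint8((z>.09));num,l,st,ce=cv2.connectedComponentsWithStats(m)
    print(n,[(s[4],c_.round(2)) for s,c_ in zip(st,ce)])
    # x0,y0,w,h
    print(st)
E
```

```text
top [(np.int32(3187), array([29.7 , 29.88])), (np.int32(413), array([27.93, 26.55]))]
[[   0    0   60   60 3187]
 [  17   16   23   22  413]]
side [(np.int32(3300), array([29.31, 30.41])), (np.int32(60), array([55.12,  2.72])), (np.int32(240), array([25.72, 23.71]))]
[[   0    0   60   60 3300]
 [  50    0   10    7   60]
 [  16   16   19   17  240]]
```

View pics/top_dz.png

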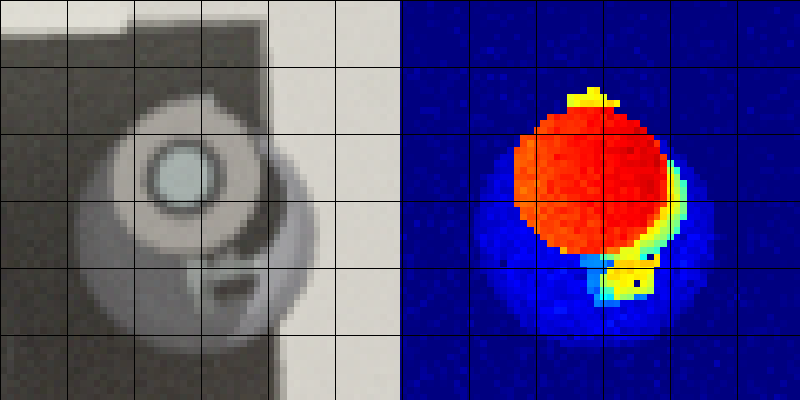

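View pics/side_dz.png

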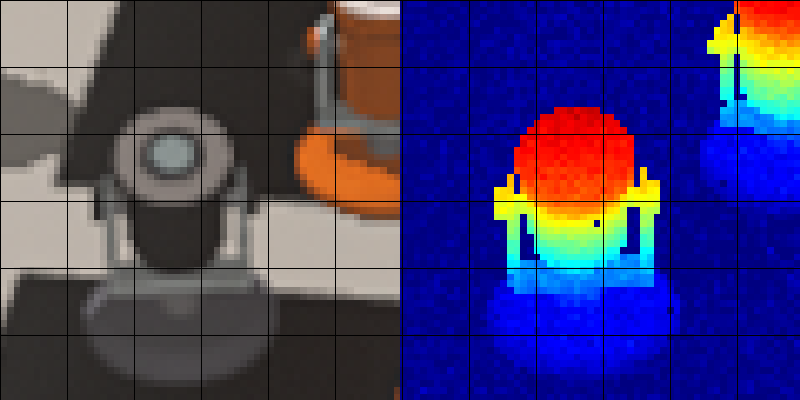

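```bash
cat > cf2.py <<'E'
from camfit import *
F={n:load(n) for n in("top","side")}
t=np.linspace(0,2*np.pi,361)[:-1]
meas={"top":dict(lens=(317.25,181.1),foot=(300.8,337.0,207.5)),"side":dict(lens=(257.45,207.75),foot=(243.8,273.4,242.3))}
nrm={"top":np.array([-0.045,.311,.95]),"side":np.array([-.061,.321,.945])}
def model(x,n,off):
    X,Y,Z=axes(x[2],x[3]);c=np.array([x[0],x[1],0])+off;L=c+[0,0,.075]+.039*Z
    ci=lambda C,u,v,r_:proj(F[n],C+r_*(np.cos(t)[:,None]*u+np.sin(t)[:,None]*v))
    e=ci(L,X,Y,.028);l=(e.max(0)+e.min(0))/2
    ex,ey=np.eye(3)[:2]
    g=np.r_[ci(c,ex,ey,.048),ci(c+[0,0,.014],ex,ey,.048)]
    return l,np.array([g[:,0].min(),g[:,0].max(),g[:,1].max()]),Z
def res(x):
    o={"top":x[4:7],"side":x[7:10]};out=[]
    for n in F:
        l,g,Z=model(x,n,o[n])
        out+=[(l-meas[n]["lens"])/.25,(g-meas[n]["foot"])/.4,(Z-nrm[n])/.03,o[n]/.0015]
    return np.concatenate(out)
if __name__=="__main__":
    s=least_squares(res,[.58,-.42,-1.3,.36]+[0]*6,x_scale=[.01,.01,.1,.1]+[.001]*6)
    x=s.x;cov=np.linalg.inv(s.jac.T@s.jac);print(x.round(4),s.cost,"sd",np.sqrt(np.diag(cov))[:4].round(4));print(s.fun.round(1))
    X,Y,Z=axes(x[2],x[3]);L=np.array([x[0],x[1],.075])+.039*Z;print("lens",L.round(4),"Z",Z.round(4),"focus",(L+.11*Z).round(4))
    np.save("cam2.npy",x)
    for n in F:
        P=pts(F[n]);c=np.array([x[0],x[1],.075]);q=P-c;a=q@Z;rr=np.linalg.norm(q-a[:,None]*Z,axis=1)
        m=(rr>.033)&(P[:,2]>.03)&(P[:,2]<.1)&(np.hypot(q[:,0],q[:,1])<.05);p=P[m]
        u,sv,vt=np.linalg.svd(p[:,:2]-p[:,:2].mean(0));d=vt[0]*np.sign(vt[0][0]);print(n,"fork",m.sum(),"dir",d.round(3),"yaw from fork",(np.arctan2(d[1],d[0])-np.pi/2).round(3),"mean",p.mean(0).round(4))
E
python3 cf2.py
```

```text
[ 5.789e-01 -4.218e-01 -1.364e+00  3.257e-01 -5.000e-04  2.000e-04
 -3.000e-04  5.000e-04 -2.000e-04  4.000e-04] 1.5893799672098285 sd [0.0012 0.0014 0.048  0.0154]
[-0.3 -0.3 -0.5  1.   0.3 -0.7  0.1 -0.1 -0.3  0.2 -0.2 -0.1 -0.2  0.4
  0.1  0.7 -0.2 -0.3  0.1  0.3 -0.2  0.2]
lens [ 0.5764 -0.4096  0.112 ] Z [-0.0657  0.3131  0.9474] focus [ 0.5691 -0.3752  0.2162]
top fork 49 dir [0.983 0.185] yaw from fork -1.385 mean [ 0.5585 -0.4237  0.0709]
side fork 60 dir [0.978 0.211] yaw from fork -1.359 mean [ 0.574  -0.4159  0.0599]
```

```bash
cat > tool.py <<'E'
from h import *
from scipy.spatial.transform import Rotation as Ro
from bench import r
def st():
    o=r.get_obs();return o,np.array(o["tcp_pos"]),Ro.from_rotvec(o["orientation"])
def delta(Rt,pt,p,R):
    """total turn (deg rotvec in tool) and shift (mm in current tool axes)"""
    return np.degrees((R.inv()*Rt).as_rotvec()).round(2),(R.inv().apply(pt-p)*1000).round(1)
E
python3 - <<'E'
from tool import *
o,p,R=st();print(R.as_matrix().round(3))
for n in("top","side"):
    P=cloud(load(n)).reshape(-1,3);m=(P[:,2]>.17)&(P[:,0]>.25)&(P[:,0]<.85)&(P[:,1]>-.6)&(P[:,1]<.2);q=P[m]
    print(n,m.sum(),np.nanmin(q,0) if m.any() else "",np.nanmax(q,0) if m.any() else "")
    for x in np.arange(.3,.85,.05):
        k=(q[:,0]>=x)&(q[:,0]<x+.05)
        if k.any():print(x.round(2),k.sum(),np.percentile(q[k,2],[2,98]).round(3),q[k,1].min().round(2),q[k,1].max().round(2))
E
```

```text
[[ 0.254 -0.    -0.967]
 [ 0.967 -0.002  0.254]
 [-0.002 -1.    -0.   ]]
top 40197 [ 0.60574144 -0.59999752  0.17004023] [0.82405932 0.1623984  0.57567018]
0.6 475 [0.254 0.286] -0.6 -0.54
0.65 17343 [0.369 0.511] -0.6 0.16
0.7 12963 [0.507 0.511] -0.6 0.14
0.75 9368 [0.186 0.554] -0.6 0.13
0.8 48 [0.172 0.23 ] 0.03 0.03
side 30921 [ 0.60648812 -0.59998435  0.1700886 ] [0.84999621 0.19218016 0.70136242]
0.6 147 [0.262 0.288] -0.6 -0.54
0.65 6191 [0.349 0.512] -0.6 0.19
0.7 4638 [0.405 0.512] -0.6 0.19
0.75 11126 [0.184 0.663] -0.6 0.19
0.8 8819 [0.19  0.694] -0.6 0.19
```

Both crops confirm it: of the three rings, (187,250) measures 48 mm free-fit against 38 and 61 mm, so it's the middle one. The grey camera at (318,188) is the only one with a black head. I'll swing over to the ring now.

```bash
python3 -m jog '0 3.3 0 -6 0 -36 0.85; 0 3.3 0 -6 0 -36 0.85; 0 3.3 0 -6 0 -36 0.85; 0 3.3 0 -6 0 -36 0.85; 0 3.3 0 -6 0 -36 0.85' 30; python3 -m jog '0 3.3 0 -8 0 -35 0.85; 0 3.3 0 -8 0 -35 0.85; 0 3.3 0 -8 0 -35 0.85; 0 3.3 0 -8 0 -35 0.85; 0 3.3 0 -8 0 -35 0.85'
```

```text
clock: 0.52
tcp_pos: [0.3291, 0.5586, 0.2308]
orientation: [-1.42, -0.797, 0.797]
contact_force: [0.3, 0.8, 0.3]
grip_width: 0.0726
clock: 0.93
tcp_pos: [0.442, 0.4198, 0.2309]
orientation: [-1.494, -0.575, 0.575]
contact_force: [-0.3, -0.0, 0.2]
grip_width: 0.0725
```

```bash
python3 -m jog '0 3.5 0 -11 5 -34 0.85; 0 3.5 0 -11 5 -34 0.85; 0 3.5 0 -11 5 -34 0.85; 0 3.5 0 -11 5 -34 0.85; 0 3.5 0 -11 5 -34 0.85'; python3 -m jog '0 3.5 0 -11 8 -31 0.85; 0 3.5 0 -11 8 -31 0.85; 0 3.5 0 -11 8 -31 0.85; 0 3.5 0 -11 8 -31 0.85; 0 3.5 0 -11 8 -31 0.85'
python3 - <<'E'
from tool import *
o,p,R=st();print(p,R.as_matrix().round(3));print(o["joints"])
y=np.array([0,0,-1.]);a=np.radians(-10);x=np.array([np.cos(a),np.sin(a),0]);Rt=Ro.from_matrix(np.c_[x,y,np.cross(x,y)])
print(delta(Rt,np.array([.4288,-.0755,.1]),p,R))
E
```

```text
clock: 1.35
tcp_pos: [0.4945, 0.2496, 0.2059]
orientation: [-1.545, -0.337, 0.337]
contact_force: [0.9, -0.9, 0.4]
grip_width: 0.0727
clock: 1.77
tcp_pos: [0.4889, 0.086, 0.1658]
orientation: [-1.569, -0.097, 0.097]
contact_force: [-0.3, 0.1, 0.5]
grip_width: 0.0728
[0.48890609 0.08603423 0.16584372] [[ 0.992  0.    -0.124]
 [ 0.124 -0.     0.992]
 [ 0.    -1.    -0.   ]]
[-0.68772111  0.28073476  0.46061002  2.06520249 -0.16736216  0.83057025
 -0.0053849 ]
(array([1.00e-02, 1.71e+01, 1.00e-02]), array([ -79.6,   65.9, -152.9]))
```

```bash
python3 -m jog '0 3.4 0 -12 13 -32 0.85; 0 3.4 0 -12 13 -32 0.85; 0 3.4 0 -11 13 -32 0.85; 0 3.4 0 -10 13 -32 0.85; 0 3.5 0 -9 13 -32 0.85'
python3 - <<'E'
from tool import *
o,p,R=st();print(p,R.as_matrix().round(3));print(o["joints"])
y=np.array([0,0,-1.]);a=np.radians(-10);x=np.array([np.cos(a),np.sin(a),0]);Rt=Ro.from_matrix(np.c_[x,y,np.cross(x,y)])
print(delta(Rt,np.array([.4288,-.0755,.06]),p,R))
E
```

```text
clock: 2.18
tcp_pos: [0.4359, -0.074, 0.1008]
orientation: [-1.567, 0.136, -0.137]
contact_force: [0.4, 0.1, -0.2]
grip_width: 0.0724
[ 0.43594525 -0.07404977  0.10079843] [[ 0.985  0.     0.173]
 [-0.173 -0.     0.985]
 [ 0.    -1.    -0.   ]]
[-0.42998956  0.32292728  0.54128031  2.2378127  -0.27618172  0.64256215
  0.13717941]
(array([0.  , 0.03, 0.02]), array([-6.8, 40.8, -2.7]))
```

```bash
python3 -m jog '0 0 0 -4 10 -1.5 0.85; 0 0 0 -2.8 15 -1.2 0.85; 0 0 0 0 12 0 0.85; 0 0 0 0 0 0 0.85; 0 0 0 0 0 0 0.85'
python3 - <<'E'
from tool import *
from bench import imaging
o,p,R=st();print(p,o["joints"])
for n in("top","side"):
    f=imaging.grab_frame(n);np.savez("g_%s.npz"%n,**f)
    q=proj(f,np.array([p,[.4288,-.0755,.039]]));print(n,q)
    u,v=np.int32(q[1]);a,b=u-50,v-60
    im=cv2.resize(f["color"][b:b+100,a:a+100,::-1],(400,400),interpolation=cv2.INTER_CUBIC)
    for k,col in zip(q,((0,0,255),(0,255,0))):cv2.circle(im,tuple(np.int32((k-[a,b]+.5)*4)),3,col,-1)
    cv2.imwrite("pics/a_%s.png"%n,im)
cv2.imwrite("pics/a.png",np.hstack([cv2.imread("pics/a_%s.png"%n) for n in("top","side")]))
E
```

```text
clock: 2.6
tcp_pos: [0.4291, -0.0743, 0.064]
orientation: [-1.567, 0.136, -0.134]
contact_force: [0.2, 0.3, 0.3]
grip_width: 0.0726
[ 0.42905201 -0.0742673   0.06402786] [-0.3780107   0.38928099  0.48654228  2.27073881 -0.34503418  0.55127781
  0.20291359]
top [[182.43620686 247.59798626]
 [185.30461082 248.48005672]]
side [[292.05248533 303.74369381]
 [292.18237063 310.09130063]]
```

View pics/a.png

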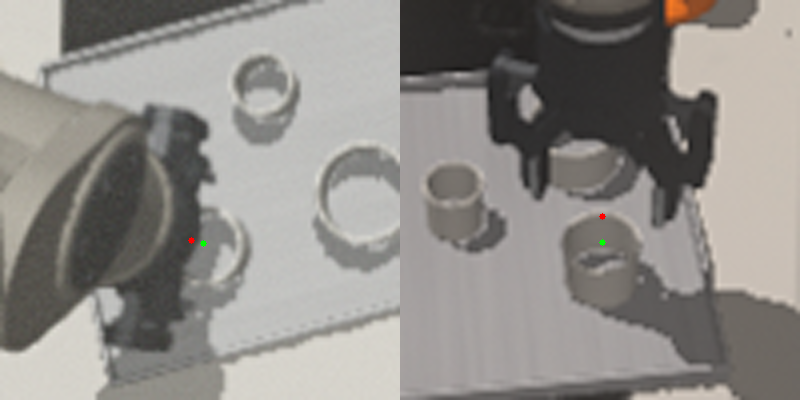

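The side crop shows the fingertips at about (545,195) and (665,220), straddling the ring rim centred at (600,243). The arm covers the top view. Descending, then closing.

```bash
python3 -m jog '0 0 0 0 20 -1.2 0.85; 0 0 0 0 20 0 0.85; 0 0 0 0 12 0 0.85; 0 0 0 0 7 0 0.85; 0 0 0 0 0 0 0.85'; python3 -m jog '0 0 0 0 0 0 0.4; 0 0 0 0 0 0 0.4; 0 0 0 0 0 0 0.4; 0 0 0 0 0 0 0.4; 0 0 0 0 0 0 0.4' 35;python3 -m jog '0 0 0 0 0 0 0.4; 0 0 0 0 0 0 0.4; 0 0 0 0 0 0 0.4; 0 0 0 0 0 0 0.4; 0 0 0 0 0 0 0.4' 35
```

```text
clock: 3.12
tcp_pos: [0.4292, -0.0752, 0.0048]
orientation: [-1.567, 0.135, -0.133]
contact_force: [0.2, 0.1, 0.1]
grip_width: 0.0727
clock: 3.53
tcp_pos: [0.4301, -0.0754, 0.0063]
orientation: [-1.566, 0.133, -0.136]
contact_force: [-1.7, -0.3, 6.2]
grip_width: 0.0499
clock: 3.95
tcp_pos: [0.4301, -0.0754, 0.0063]
orientation: [-1.566, 0.133, -0.136]
contact_force: [-1.2, 0.2, 7.1]
grip_width: 0.0495
```

```bash
python3 -m jog '0 0 0 0 -15 0 0.4; 0 0 0 0 -25 0 0.4; 0 0 0 0 -30 0 0.4; 0 0 0 0 -30 0 0.4; 0 0 0 0 -30 0 0.4';  python3 -m jog '0 0 0 0 -35 0 0.4; 0 0 0 0 -35 0 0.4; 0 0 0 0 -25 0 0.4; 0 0 0 0 0 0 0.4; 0 0 0 0 0 0 0.4'
cat > tgt.py <<'E'
from tool import *
from camfit import axes
x=np.load("cam2.npy");X,Y,Z=axes(x[2],x[3]);L=np.array([x[0],x[1],.075])+.039*Z;FP=L+.11*Z
def target(yawdeg,m=np.array([0,-.0147,0]),fp=FP,Zd=Z):
    a=np.radians(yawdeg);y=-Zd;h=np.array([np.cos(a),np.sin(a),0]);xx=h-(h@y)*y;xx/=np.linalg.norm(xx)
    Rt=Ro.from_matrix(np.c_[xx,y,np.cross(xx,y)]);return Rt,fp-Rt.apply(m)
E
python3 - <<'E'
from tgt import *
o,p,R=st();print(p,o["joints"],o["contact_force"],o["grip_width"])
for a in(-33,-10,0):
    Rt,pt=target(a);print(a,pt.round(4),Rt.as_matrix().round(3).tolist(),delta(Rt,pt,p,R))
E
```

```text
clock: 4.37
tcp_pos: [0.4289, -0.0755, 0.1368]
orientation: [-1.567, 0.135, -0.135]
contact_force: [0.7, 1.0, -0.9]
grip_width: 0.0494
clock: 4.78
tcp_pos: [0.4301, -0.0751, 0.2317]
orientation: [-1.564, 0.131, -0.137]
contact_force: [1.2, 0.2, -0.8]
grip_width: 0.0494
[ 0.43014418 -0.07510359  0.23173372] [-0.58323439  0.06293435  0.65402391  2.13020125 -0.04936513  0.95810638
 -0.07274878] [ 1.23556208  0.16284699 -0.78498483] 0.04941828341640503
-33 [ 0.5701 -0.3798  0.2022] [[0.846, 0.066, 0.53], [-0.487, -0.313, 0.816], [0.219, -0.947, -0.233]] (array([-16.01,  21.43,  -9.9 ]), array([ 189.6,   29.5, -276.5]))
-10 [ 0.5701 -0.3798  0.2022] [[0.984, 0.066, 0.166], [-0.137, -0.313, 0.94], [0.114, -0.947, -0.299]] (array([-17.53,  -0.87,  -6.54]), array([ 189.6,   29.5, -276.5]))
0 [ 0.5701 -0.3798  0.2022] [[0.998, 0.066, 0.0], [0.021, -0.313, 0.949], [0.062, -0.947, -0.314]] (array([-18.04, -10.34,  -5.07]), array([ 189.6,   29.5, -276.5]))
```

```bash
python3 -m jog '-1.6 2.1 -1 18 0 -27 0.4; -1.6 2.1 -1 18 0 -27 0.4; -1.6 2.1 -1 18 0 -27 0.4; -1.6 2.1 -1 18 0 -27 0.4; -1.6 2.1 -1 18 0 -27 0.4'
python3 - <<'E'
from tgt import *
o,p,R=st();print(p,o["joints"],o["contact_force"],o["grip_width"])
for a in(-33,):
    Rt,pt=target(a);print(a,pt.round(4),delta(Rt,pt,p,R))
E
```

```text
clock: 5.2
tcp_pos: [0.4829, -0.2285, 0.2394]
orientation: [-1.7, 0.226, -0.343]
contact_force: [0.9, 1.3, -0.2]
grip_width: 0.0496
[ 0.48294245 -0.22848113  0.23944084] [-0.4238019   0.22078202  0.77392356  1.9984563  -0.02370476  0.88920269
 -0.01157155] [ 0.86642569  1.30443528 -0.15837178] 0.04962676757371463
-33 [ 0.5701 -0.3798  0.2022] (array([-7.71, 10.92, -5.14]), array([ 129.5,   64.5, -104.6]))
```

```bash
python3 -m jog '-1.5 2.1 -1 22 9 -20 0.4; -1.5 2.1 -1 22 9 -20 0.4; -1.5 2.1 -1 22 9 -21 0.4; -1.5 2.2 -1 22 9 -21 0.4; -1.5 2.2 -1 22 8 -21 0.4'
python3 -m jog '0 0 0 0 0 0 0.4; 0 0 0 0 0 0 0.4; 0 0 0 0 0 0 0.4; 0 0 0 0 0 0 0.4; 0 0 0 0 0 0 0.4' >/dev/null
python3 - <<'E'
from tgt import *
o,p,R=st();print(p,o["joints"],o["contact_force"],o["grip_width"])
for a in(-33,):
    Rt,pt=target(a);print(a,pt.round(4),delta(Rt,pt,p,R))
E
```

```text
clock: 5.62
tcp_pos: [0.5415, -0.3729, 0.2293]
orientation: [-1.811, 0.319, -0.563]
contact_force: [0.5, 0.5, -1.1]
grip_width: 0.0499
[ 0.54208485 -0.37102646  0.23133922] [-0.23185249  0.4423236   0.80983678  1.83113848 -0.10711257  0.78220931
  0.01850205] [-0.2008459   0.77404209 -0.54149112] 0.04929285392442277
-33 [ 0.5701 -0.3798  0.2022] (array([-0.43,  0.32, -0.09]), array([21.7, 32.2, 14.1]))
```

Nearly there. I'll make the remaining move, then measure the held ring against the camera.

```bash
python3 -m jog '-0.2 0.2 0 7 11 5 0.4; -0.2 0.1 0 7 11 5 0.4; 0 0 0 7.7 10 4 0.4; 0 0 0 0 0 0 0.4; 0 0 0 0 0 0 0.4'
python3 -m jog '0 0 0 0 0 0 0.4; 0 0 0 0 0 0 0.4; 0 0 0 0 0 0 0.4; 0 0 0 0 0 0 0.4; 0 0 0 0 0 0 0.4' >/dev/null
python3 - <<'E'
from tgt import *
from bench import imaging
o,p,R=st();print(p,o["joints"],o["contact_force"],o["grip_width"])
Rt,pt=target(-33);print(pt.round(4),delta(Rt,pt,p,R))
t=np.linspace(0,2*np.pi,60);Xt=R.apply([1,0,0]);Yt=R.apply([0,1,0]);Zt=R.apply([0,0,1])
M=p+R.apply([0,-.0147,0])
for n in("top","side"):
    f=imaging.grab_frame(n);np.savez("k_%s.npz"%n,**f)
    u,v=np.int32(proj(f,(FP+L)/2)[0]);a,b=u-50,v-50
    im=cv2.resize(f["color"][b:b+100,a:a+100,::-1],(500,500),interpolation=cv2.INTER_CUBIC);cv2.imwrite("pics/k_%s_raw.png"%n,im)
    def dr(W,c):cv2.polylines(im,[np.int32((proj(f,W)-[a,b]+.5)*5)],False,c,1)
    for s in(-.018,.018):dr(M+s*Yt+.0255*(np.cos(t)[:,None]*Xt+np.sin(t)[:,None]*Zt),(0,255,0))
    dr(L+.028*(np.cos(t)[:,None]*X+np.sin(t)[:,None]*Y),(0,0,255));dr(np.array([L,FP]),(255,0,255))
    cv2.imwrite("pics/k_%s.png"%n,im)
cv2.imwrite("pics/k.png",cv2.resize(np.hstack([cv2.imread("pics/k_%s.png"%n) for n in("top","side")]),(800,400)))
cv2.imwrite("pics/kr.png",cv2.resize(np.hstack([cv2.imread("pics/k_%s_raw.png"%n) for n in("top","side")]),(800,400)))
E
```

```text
clock: 6.45
tcp_pos: [0.57, -0.3805, 0.2026]
orientation: [-1.815, 0.321, -0.567]
contact_force: [-0.4, -0.6, -1.0]
grip_width: 0.0495
[ 0.57000092 -0.38126498  0.20332583] [-0.18403314  0.52511549  0.76989126  1.78680419 -0.15419573  0.75303864
  0.02710279] [ 0.32527174 -0.12238199 -1.24680495] 0.04919455487225652
[ 0.5701 -0.3798  0.2022] (array([ 0.02, -0.07, -0.02]), array([-0.9,  0.6,  1.5]))
```

View pics/k.png

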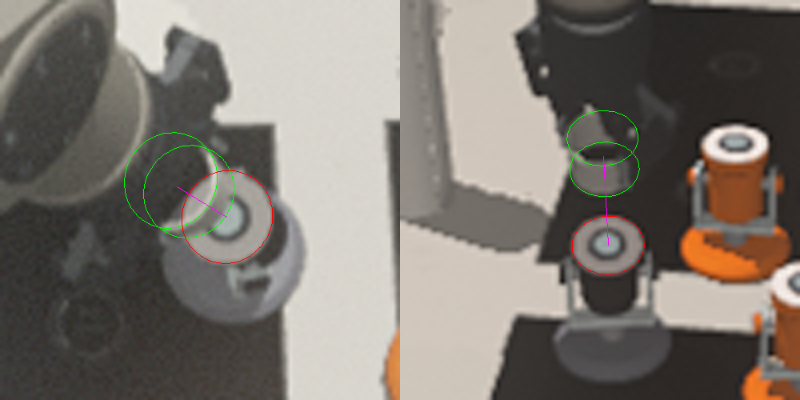

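View pics/kr.png

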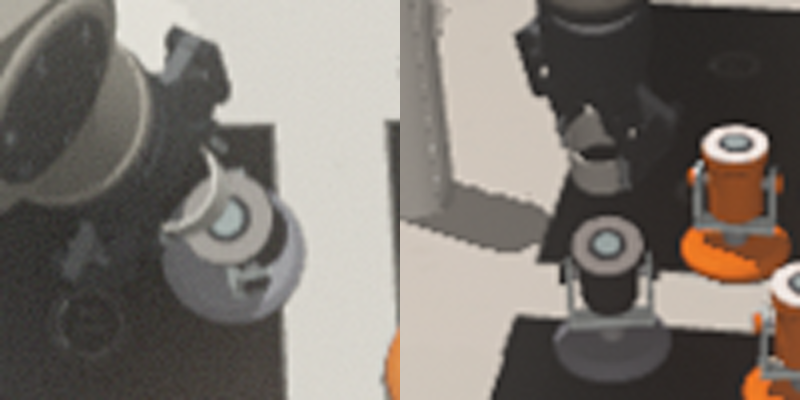

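```bash
python3 - <<'E'
from tgt import *
o,p,R=st();M=p+R.apply([0,-.0147,0]);A=R.apply([0,-1,0])
t=np.linspace(0,2*np.pi,60)
ims=[]
for n in("top","side"):
    f=load("k_%s.npz"%n);u,v=np.int32(proj(f,M)[0]);a,b=u-20,v-20
    im=cv2.resize(f["color"][b:b+40,a:a+40,::-1],(400,400),interpolation=cv2.INTER_CUBIC);ims.append(im)
    P=cloud(f).reshape(-1,3);q=P-M;ax=q@A;rr=np.linalg.norm(q-ax[:,None]*A,axis=1)
    col=f["color"].reshape(-1,3).astype(int).mean(1)
    m=(rr<.034)&(abs(ax)<.026)&(rr>.018)&(col>85)
    Q=P[m];q=Q-M;al=q@A
    xx=q@R.apply([1,0,0]);zz=q@R.apply([0,0,1])
    print(n,m.sum(),"ax range",np.percentile(al,[2,50,98]).round(4),"tool x",np.percentile(xx,[2,98]).round(4),"tool z",np.percentile(zz,[2,98]).round(4),"rr",np.percentile(np.hypot(xx,zz),[5,50,95]).round(4))
    # fit cyl: offsets in tool x,z, tilts about tool x & z
    def res(s):
        cx=xx-s[0]-s[2]*al;cz=zz-s[1]-s[3]*al;d=np.hypot(cx,cz)
        e=np.where(abs(d-.0255)<abs(d-.0235),d-.0255,d-.0235);return np.r_[e,np.array([s[0]/.002,s[2]/.1])*.0005]
    s=least_squares(res,[0,0,0,0],loss="soft_l1",f_scale=.001,x_scale=[.01,.01,.1,.1]);print(s.x.round(4),np.sqrt((s.fun**2).mean()).round(5))
cv2.imwrite("pics/k3.png",np.hstack(ims))
E
```

```text
top 148 ax range [-0.0185  0.0037  0.0234] tool x [-0.0299  0.0294] tool z [-0.0245 -0.007 ] rr [0.0225 0.0236 0.0319]
[ 0.      0.0001  0.0049 -0.0112] 0.00228
side 162 ax range [-0.0158  0.0014  0.0216] tool x [-0.021   0.0276] tool z [-0.019   0.0242] rr [0.0216 0.0237 0.0282]
[ 0.0008 -0.0004 -0.0104  0.0001] 0.00131
```

View pics/k3.png

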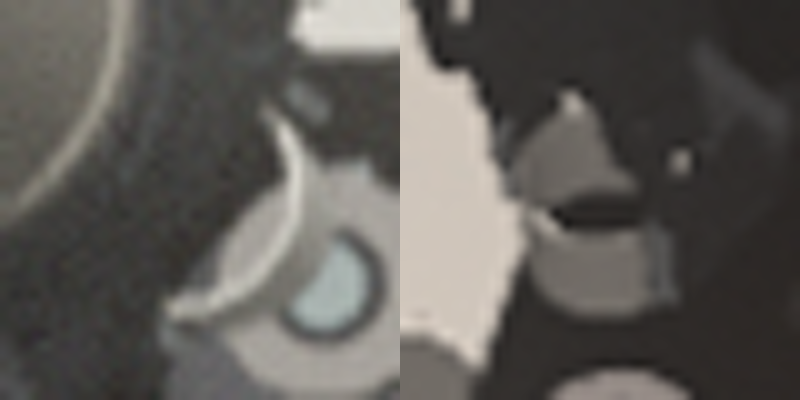

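```bash
python3 - <<'E'
from tgt import *
o,p,R=st();M=p+R.apply([0,-.0147,0]);A=R.apply([0,-1,0])
for n in("top","side"):
    P=cloud(load("k_%s.npz"%n)).reshape(-1,3);q=P-M;al=q@A;rr=np.linalg.norm(q-al[:,None]*A,axis=1)
    z=q@R.apply([0,0,1])
    m=(rr>.022)&(rr<.0265)&(abs(al)<.04)&(abs(z)>.012);print(n,np.histogram(al[m],np.arange(-.03,.031,.004))[0])
for n in("f_side","g_side","k_side","f_top","g_top"):
    f=load(n+".npz");Q=cloud(f).reshape(-1,3)
    q=Q-L;a=q@Z;rr=np.linalg.norm(q-a[:,None]*Z,axis=1);m=(rr<.027)&(abs(a)<.006);pp=Q[m];vt=np.linalg.svd(pp-pp.mean(0))[2];nn=vt[2]*np.sign(vt[2][2])
    nn/=np.linalg.norm(nn);d=(pp.mean(0)-L)
    print(n,m.sum(),nn.round(3),"axial off",(d@Z).round(4),"lat X,Y",(d@X).round(4),(d@Y).round(4),"ang",np.degrees(np.arccos(nn@Z)).round(2))
E
```

```text
top [ 0  0  3  9  7 10 11  9 12 11  4 14 10  0  0]
side [ 0  0  1  6 13  8 13  9  9 10  8 12  9  0  0]
f_side 195 [-0.062  0.329  0.942] axial off -0.0007 lat X,Y -0.0009 0.0002 ang 0.96
g_side 182 [-0.073  0.335  0.939] axial off -0.0005 lat X,Y -0.0007 0.0012 ang 1.4
k_side 193 [-0.063  0.323  0.944] axial off -0.0006 lat X,Y -0.0012 0.0001 ang 0.63
f_top 373 [-0.054  0.31   0.949] axial off -0.0017 lat X,Y 0.0003 -0.0006 ang 0.72
g_top 370 [-0.067  0.321  0.945] axial off -0.0017 lat X,Y 0.0 -0.0008 ang 0.46
```

```bash
python3 - <<'E'
from tgt import *
o,p,R=st()
Zd=np.array([-.065,.3185,.9457]);Zd/=np.linalg.norm(Zd);L2=L-.0007*Z
Rt,pt=target(-33,np.array([0,-.0157,0]),L2+.11*Zd,Zd);print(delta(Rt,pt,p,R))
E
```

```text
(array([-0.27, -0.13, -0.17]), array([-1.1,  2.1,  1.9]))
```

```bash
python3 -m jog '-0.3 -0.1 -0.2 -1.1 2.1 1.9 0.4; 0 0 0 0 0 0 0.4; 0 0 0 0 0 0 0.4; 0 0 0 0 0 0 0.4; 0 0 0 0 0 0 0.4'
python3 -m jog '0 0 0 0 0 0 0.4; 0 0 0 0 0 0 0.4; 0 0 0 0 0 0 0.4; 0 0 0 0 0 0 0.4; 0 0 0 0 0 0 0.4'
python3 - <<'E'
from tgt import *
from bench import imaging
o,p,R=st()
Zd=np.array([-.065,.3185,.9457]);Zd/=np.linalg.norm(Zd);L2=L-.0007*Z
Rt,pt=target(-33,np.array([0,-.0157,0]),L2+.11*Zd,Zd);print(delta(Rt,pt,p,R),o["qvel"].round(4))
for n in("side","top"):
    f=imaging.grab_frame(n);cv2.imwrite("pics/end_%s.png"%n,f["color"][:,:,::-1])
    Q=cloud(f).reshape(-1,3);M=p+R.apply([0,-.0157,0]);A=R.apply([0,-1,0])
    q=Q-M;al=q@A;rr=np.linalg.norm(q-al[:,None]*A,axis=1);z=q@R.apply([0,0,1])
    m=(rr>.022)&(rr<.0265)&(abs(al)<.03)&(abs(z)>.012);pc=np.percentile(al[m],[3,97]);
    q=Q-L;a=q@Z;rl=np.linalg.norm(q-a[:,None]*Z,axis=1);k=(rl<.025)&(abs(a)<.006);pl=Q[k].mean(0)
    print(n,"ring axial edges",pc.round(4),"lens->M dist (lens from this cloud)",((M-pl)@A).round(4),"lateral",np.linalg.norm((M-pl)-((M-pl)@A)*A).round(4))
E
```

```text
clock: 7.38
tcp_pos: [0.5703, -0.3799, 0.2003]
orientation: [-1.822, 0.318, -0.569]
contact_force: [-0.6, -0.3, -0.2]
grip_width: 0.0494
clock: 7.8
tcp_pos: [0.5703, -0.3799, 0.2003]
orientation: [-1.821, 0.318, -0.569]
contact_force: [0.7, -0.5, -0.2]
grip_width: 0.0496
(array([ 0.04, -0.03,  0.02]), array([-0. , -0.2, -0. ])) [ 0.0001 -0.0013  0.0011 -0.0014  0.0001  0.0007  0.0001]
side ring axial edges [-0.0162  0.0174] lens->M dist (lens from this cloud) 0.1096 lateral 0.001
top ring axial edges [-0.0177  0.0174] lens->M dist (lens from this cloud) 0.1111 lateral 0.0045
```

View pics/end_side.png

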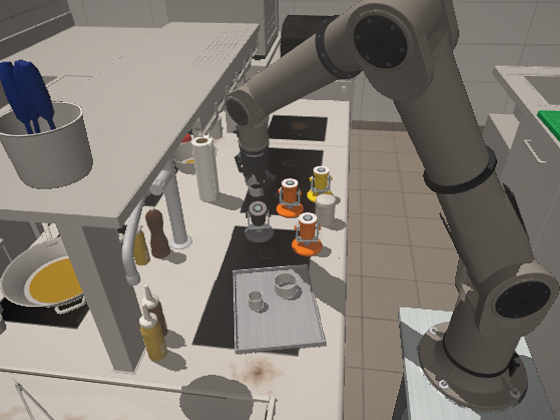

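The ring is held above the grey camera, at about (255,183) in the side view. The other two rings still stand at (255,300) and (285,285). The 4.5 mm lateral figure from the top view is biased, because the ring covers part of the lens there. Handing in.

```bash
python3 -c "
from bench import r
print(r.hand_in());print(r.get_obs()['grip_width'])"
```

```text
the job is handed in; nothing more can be done
None
the job is handed in; nothing more can be done
```

I gripped the middle ring across its outside and held it up to the grey camera, then handed the job in at about 8 s of the 35 s allowed. The ring was still gripped (about 49.5 mm opening) and the arm was at rest.

**Last checks:**
- **Distance:** the lens to the ring's centre measured 109.6 mm from the side view and 111.1 mm from the top view, against the 110 mm asked.
- **Line of sight:** the side view puts the ring's centre 1.0 mm off the line. The top view gave 4.5 mm, which disagrees. I discounted it because the ring hides part of the lens from that camera.
- **Squareness:** the ring sat within about 1° of the tool's axis, and the tool was within 0.1° of the target direction. That direction itself is uncertain by about 1°.
- **Other rings:** in the last side picture, the other two rings stand where they were in the tray.
- **Forces:** the contact force reached at most about 7 N in the readings I took. That was probably the fingertips touching the tray floor while closing on the ring. Nothing touched the camera as far as the pictures and readings show.

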